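Dock inspected laser modules in pass and reject cradles

TASK

Sort the two laser modules by their inspection tags: dock the green-tagged one in the green-striped pass cradle and the red-tagged one in the red-striped reject cradle. Each goes in toe first and tilted, its steel tongue slid fully home under the hook with only a light push (feel for the end wall, its place varies), then press its heel down until the sprung catch snaps out over the heel tab and the module lies flat. Leave the prism, the eyepiece and the lens holder where they stand.

Things in the scene. Friction and masses are not known exactly. Their poses are not given: they have to be found in the camera images.
- green_module: loose laser module: aluminium box 106 x 44 x 32 high (mm), about 0.35 kg, green inspection tag 50 x 36 on top. Origin: centre of its underside; x along its length, z up. Toe end -x (amber lens): steel tongue 30 wide, 8 thick, flush with the underside, x -53 to -71. Heel end +x: black tab 30 wide, 8 thick, flush with the underside, x 53 to 61. Starts flat on the bench, toe roughly towards the robot
- green_module_toe (a point): middle of the lower edge of the tongue's tip of the green-tagged module (x -71 mm, z 0 in the module)
- green_module_heel (a point): middle of the black-ribbed press pad on top of the green-tagged module, near its heel (x 42, z 32 mm in the module)
- pass_cradle: fixed docking cradle, green stripes, for the green-tagged module. Plate 220 x 90 x 8 (mm); origin: centre of its underside, x along it, z up. An insert with the hook (-x end, nearer the robot) and the catch (+x end) is clamped at x = d, unknown, -12 to 12 (feel or see it). A docked module lies flat on the plate, its origin at x = d within 2. No side walls
- pass_cradle_mid (a point): middle of the pass cradle's plate, on its top (x 0, z 8 mm). Its aluminium hook slot for the tongue: end wall at x -72.5 + d, overhang from it to -62 + d, underside z 22, top 28; 14 high, 38 wide inside, 58 outside. Enter with the heel 14 to 17 degrees up, the catch bars a level entry
- pass_cradle_catch (a joint): brass sprung catch of the pass cradle, 30 mm wide, slides along x, m: 0 = out, 0.010 = fully back. Nose tip x 56 + d, underside z 17.5, over the heel tab; its face slopes up to x 63 + d, z 33.5. Block behind it: x 83 to 97 + d, top z 34. The tab rests on the slope; pressed down (some 6 to 12 N) it drives the catch back 5 mm until that snaps out over the tab
- red_module: loose laser module: aluminium box 106 x 44 x 32 high (mm), about 0.35 kg, red inspection tag 50 x 36 on top. Origin: centre of its underside; x along its length, z up. Toe end -x (amber lens): steel tongue 30 wide, 8 thick, flush with the underside, x -53 to -71. Heel end +x: black tab 30 wide, 8 thick, flush with the underside, x 53 to 61. Starts flat on the bench, toe roughly towards the robot
- red_module_toe (a point): middle of the lower edge of the tongue's tip of the red-tagged module (x -71 mm, z 0 in the module)
- red_module_heel (a point): middle of the black-ribbed press pad on top of the red-tagged module, near its heel (x 42, z 32 mm in the module)
- reject_cradle: fixed docking cradle, red stripes, for the red-tagged module. Plate 220 x 90 x 8 (mm); origin: centre of its underside, x along it, z up. An insert with the hook (-x end, nearer the robot) and the catch (+x end) is clamped at x = d, unknown, -12 to 12 (feel or see it). A docked module lies flat on the plate, its origin at x = d within 2. No side walls
- reject_cradle_mid (a point): middle of the reject cradle's plate, on its top (x 0, z 8 mm). Its aluminium hook slot for the tongue: end wall at x -72.5 + d, overhang from it to -62 + d, underside z 22, top 28; 14 high, 38 wide inside, 58 outside. Enter with the heel 14 to 17 degrees up, the catch bars a level entry
- reject_cradle_catch (a joint): brass sprung catch of the reject cradle, 30 mm wide, slides along x, m: 0 = out, 0.010 = fully back. Nose tip x 56 + d, underside z 17.5, over the heel tab; its face slopes up to x 63 + d, z 33.5. Block behind it: x 83 to 97 + d, top z 34. The tab rests on the slope; pressed down (some 6 to 12 N) it drives the catch back 5 mm until that snaps out over the tab
- prism: loose glass three-sided prism, standing, 45 mm high, 52 mm sides; bystander; origin under its centre
- eyepiece: loose brass eyepiece, standing, 38 mm across, 48 mm high; bystander; origin under its centre
- lens_holder: loose lens holder on a grey 50 x 60 mm foot, 70 mm high; bystander; origin under its centre
Things that resemble listed ones, but are neither listed nor needed, are in the scene too. Leave any blue, purple or turquoise look-alike of the red_module alone.

How it is judged:
At the end, for the whole second after the job is handed in: Green-tagged module in pass cradle, red-tagged in reject cradle, at rest: toe tip 54-90 mm from cradle's middle, within 8 mm sideways, under 2.5 mm above the plate; press pad 37-42.5 mm above the cradle's underside; tilt < 0.05, aligned < 0.12 rad; catch under 3 mm (x of green_module_toe in the frame of pass_cradle between -0.09 and -0.054 m and y of green_module_toe in the frame of pass_cradle between -0.008 and 0.008 m and z of green_module_toe in the frame of pass_cradle below 0.0105 m and z of green_module_heel in the frame of pass_cradle between 0.037 and 0.0425 m and angle between each of green_module, red_module's own z axis and vertical below 0.05 rad and angle between the x axis of green_module and the x axis of pass_cradle, either way round below 0.12 rad and value of joint each of pass_cradle_catch, reject_cradle_catch below 0.003 m and linear speed of each of green_module, red_module below 0.02 m/s and x of red_module_toe in the frame of reject_cradle between -0.09 and -0.054 m and y of red_module_toe in the frame of reject_cradle between -0.008 and 0.008 m and z of red_module_toe in the frame of reject_cradle below 0.0105 m and z of red_module_heel in the frame of reject_cradle between 0.037 and 0.0425 m and angle between the x axis of red_module and the x axis of reject_cradle, either way round below 0.12 rad); the robot touches nothing.
It fails at once if the prism is moved more than 20 mm or tipped (distance of prism from where it was at the start of the episode above 0.02 m or angle between prism's own z axis and vertical above 0.3 rad).
It fails at once if the eyepiece is moved more than 20 mm or tipped (distance of eyepiece from where it was at the start of the episode above 0.02 m or angle between eyepiece's own z axis and vertical above 0.3 rad).
It fails at once if the lens holder is moved more than 20 mm or tipped (distance of lens_holder from where it was at the start of the episode above 0.02 m or angle between lens_holder's own z axis and vertical above 0.3 rad).
It fails at once if the pass cradle's hook and catch are pushed by a module with more than 40 N (pressing on its plate does not count) (contact force between any of green_module, red_module and pass_cradle above 40 N).
It fails at once if the reject cradle's hook and catch are pushed by a module with more than 40 N (pressing on its plate does not count) (contact force between any of green_module, red_module and reject_cradle above 40 N).
It also fails if it takes over 67 s, if anything falls off the work surface, if the arm or the gripper's body presses on something with over 40 N, if the wrist force passes 120 N, or if a joint passes its speed limit or range.

ROBOT

A 6-joint arm with a two-finger parallel gripper is mounted at the origin on the work surface. World frame = base frame: x ahead of the robot, y to its left, z up, the work surface at z = 0. Lengths are in m, angles in rad, forces in N, time in s.
With the tool pointing down it reaches from about 0.35 to 0.975 m from the base axis. Payload 4.9 kg.
Tool frame: the origin (TCP) lies midway between the tips of the shut fingers; the grasp point (between the pads) lies 19 mm behind it (ctrl.hold_point_z is the distance from the TCP to the grasp point, in m); z points along the fingers, y is the line along which they close (so a half turn about z gives the same grasp; the last joint's range is limited). The gripper opens to 85 mm and grips with 20 to 120 N. Pads are 22 mm wide; open, the fingers measure 114 mm over their backs; the gripper's body (76 mm by 85 mm) begins 54 mm behind the grasp point. The pads swing forward as they close: fully open they stand 13 mm farther back than shut.
Start: joints at [-0.119, 0.053, 1.613, -0, 1.476, -0.119], TCP at [0.625, 0, 0.231] pointing down, gripper open.
Joint ranges: [-3.01, 3.01], [-1.01, 2.22], [0.06, 2.58], [-1.02, 4.17], [0.09, 2.62], [-3.14, 3.14]. Speed limits (rad/s): [2.57, 2.57, 3.14, 3.14, 3.14, 3.14].

INTERFACE

Orientations are given as a rotation vector (axis times angle).
In Python, from station import status, viewer, finish_job, ctrl gives the robot as it stands.
- The arm moves only by the shell command python3 -m jog 'ROWS' [FORCE]. ROWS is JSON, a list of rows, each a list of 7 numbers: the turn, a rotation vector about the tool's x, y, z each as a share of 5 degrees, from -1 to 1, then the shift along the tool's x, y, z each as a share of 30 mm, from -1 to 1, then the opening, from -1 (shut) to 1 (fully open). A call has 1 to 5 rows; each row shifts and turns the commanded pose from where the row before left it, along the tool's axes as they then stand; what a row does not reach is not made up. A row lasts 1/8 s, in which the tool goes at most 62.5 mm and 10.7 degrees, less where a joint would pass 70% of its speed; a pose out of reach is approached as far as the arm can. A call with a number of a shift or a turn outside -1 to 1 is refused whole. A call with a gripper value outside its range is refused whole. The fingers move at their own pace and stop on an object; FORCE is the grip in N (left out, the last holds). Time passes only in rows, so rows that do not move let the fingers close. It gives the time, the measured TCP pose, the force, the opening and the grip force at its end, in the units of the state.
- status.get_obs(): the state, without advancing time (a new reading comes with each control period).
- viewer.get_image(name): name is "scene" or "side" or "wrist"; returns a dict with "img" (384x512x3 uint8, red, green, blue), "fovy" (degrees; the focal length in pixels is half the picture's height over the tangent of half this angle, whatever the lens; pixels are square), "cx", "cy" (the principal point, pixels), "rvec" (rotation vector, rad) and "tvec" (3), from world to camera coordinates, as OpenCV has them. Camera axes: x right, y down, z forward; pixel columns grow to the right and rows downward; lengths in m; the calibration is good to about 2 mm. A picture is of the moment at which its call begins. There is no depth.
- finish_job(): hands the job in; it is judged then, once.
The state is a dict: "t": time; "q": joint angles; "dq": joint speeds; "effort": joint torques, N m; "tool_pos": TCP position; "tool_rot": TCP orientation; "contact_force": force on the tool from outside, world axes, zero at the start; "wrist_torque": the same for the moment, N m; "opening": finger opening in m; "grip_force": force on a finger pad.
Only numpy, scipy, OpenCV 4.12 (cv2) and the standard library are available. Lean on these libraries where they do the work, as an engineer would, in place of code of your own. Each camera call takes 0.05 s, during which the arm holds its last target. There are 200 camera calls.

## Working session

There is one attempt and no reset: what is moved stays moved. The work goes in short steps, Python scripts to look and compute and a shell command to move; the robot and the scene stay as the last step left them, time stands still between calls to the robot, and variables do not carry over. Pictures are saved under pics/ and viewed, at most 10 in all, crops included, and the job is handed in when it is done.

```bash
ls; mkdir -p pics
cat > h.py <<'E'
import numpy as np, cv2
from scipy.spatial.transform import Rotation as R
from station import status, viewer, ctrl
def cap(n):
    d=viewer.get_image(n); im=d["img"]; f=im.shape[0]/2/np.tan(np.radians(d["fovy"])/2)
    return dict(img=im,f=f,c=(d["cx"],d["cy"]),R=R.from_rotvec(d["rvec"]).as_matrix(),t=np.array(d["tvec"]))
def ray(c,uv):
    d=np.array([(uv[0]-c["c"][0])/c["f"],(uv[1]-c["c"][1])/c["f"],1.]); return -c["R"].T@c["t"], c["R"].T@d
def onz(c,uv,z):
    o,d=ray(c,uv); return o+d*(z-o[2])/d[2]
def proj(c,p):
    q=c["R"]@np.array(p)+c["t"]; return q[:2]/q[2]*c["f"]+np.array(c["c"])
def tri(c1,u1,c2,u2):
    o1,d1=ray(c1,u1);o2,d2=ray(c2,u2)
    s=np.linalg.lstsq(np.c_[d1,-d2],o2-o1,rcond=None)[0]; a=o1+d1*s[0];b=o2+d2*s[1]
    return (a+b)/2,np.linalg.norm(a-b)
def save(c,n): cv2.imwrite("pics/"+n,c["img"][:,:,::-1])
E
python3 - <<'E'
from h import *
import pickle
cs={n:cap(n) for n in("scene","side","wrist")}
pickle.dump(cs,open("c0.pkl","wb"))
s=cs["scene"]["img"];w=cs["side"]["img"]
cv2.imwrite("pics/a_scene.png",cv2.resize(s,(800,600),interpolation=3)[:,:,::-1])
cv2.imwrite("pics/a_side.png",cv2.resize(w,(800,600),interpolation=3)[:,:,::-1])
for n,c in cs.items(): print(n,c["f"],c["c"],(-c["R"].T@c["t"]).round(3),c["R"][2].round(2))
print(status.get_obs())
E
```

```text
pics
scene 375.90649187986975 (251.17109173130928, 191.44279987589886) [0.988 0.795 0.872] [-0.38 -0.62 -0.69]
side 353.07442715986656 (257.8763771560481, 190.23201517485182) [0.317 0.751 0.521] [ 0.23 -0.82 -0.53]
wrist 338.75704097787104 (255.40921071349095, 190.8518665984172) [0.625 0.078 0.373] [-0.   -0.3  -0.95]
{'t': 0.15, 'q': array([-1.19012868e-01,  5.32402373e-02,  1.61396377e+00,  2.07252183e-05,
        1.47602742e+00, -1.18996348e-01]), 'dq': array([ 0.00179834, -0.00129393, -0.00365844, -0.00024687,  0.00048258,
        0.00033637]), 'effort': array([ 5.10442842e-04, -3.94241810e+01, -3.70721948e+01, -1.15854355e-04,
        4.61802789e-03,  5.00508997e-05]), 'tool_pos': array([6.24513104e-01, 5.64033848e-05, 2.30332592e-01]), 'tool_rot': array([-2.22054184e+00, -2.22050077e+00,  1.56511907e-03]), 'contact_force': array([-0.51210781, -0.66609561,  0.03744156]), 'wrist_torque': array([-0.00442308,  0.02423433,  0.04050019]), 'grip_force': 0.0, 'opening': 0.08551512349525665}
```

View pics/a_scene.png

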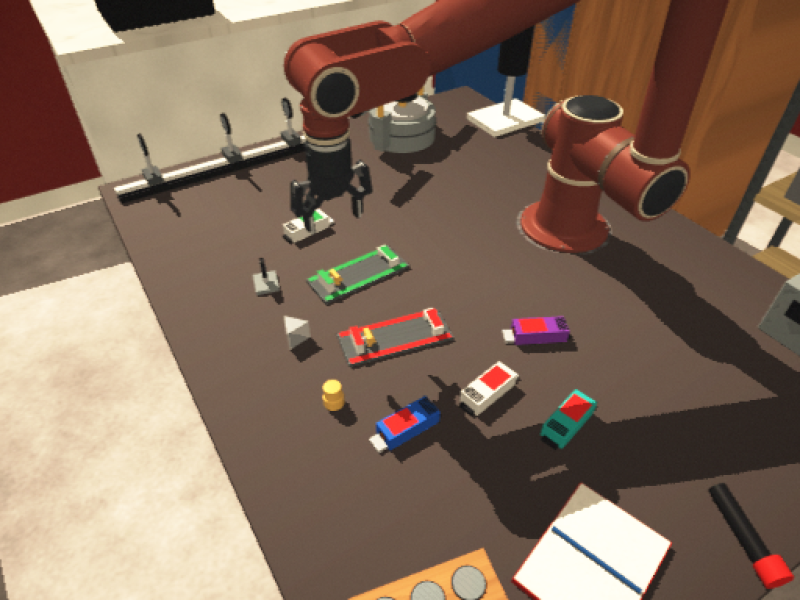

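View pics/a_side.png

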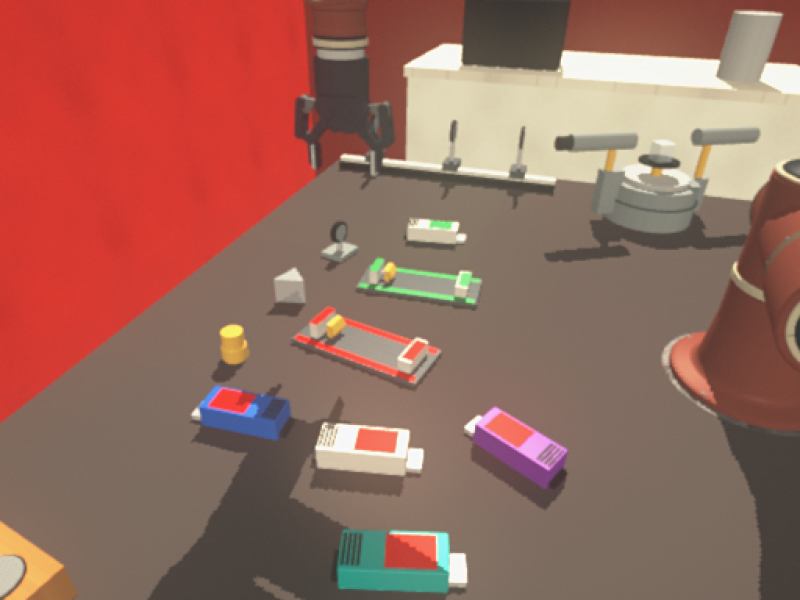

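The scene view shows these possible red modules (800x600 pixels): white box with red tag (490,388), blue (405,422), purple (540,330) and turquoise (570,417). Only the white/aluminium box fits the description. The green-tagged box is at (308,224). The pass cradle is at (358,273) and the reject cradle at (396,336). In the side view the white red-tagged box is at (365,448), the green-tagged one at (435,230), and the cradles at (420,285) and (367,345).

Run:
```python
from h import *
import pickle
cs=pickle.load(open("c0.pkl","rb"))
for n in("scene","side"):
    im=cs[n]["img"]; hsv=cv2.cvtColor(im,cv2.COLOR_RGB2HSV); H,S,V=[hsv[...,i].astype(int) for i in range(3)]
    for nm,m in(("red",((H<8)|(H>172))&(S>170)&(V>90)),("green",(H>45)&(H<78)&(S>100)&(V>70))):
        k,lab,st,ce=cv2.connectedComponentsWithStats(m.astype(np.uint8))
        for i in range(1,k):
            if 25<st[i,4]<3000 and st[i,0]>60: 
                r=cv2.minAreaRect(np.argwhere(lab==i)[:,::-1].astype(np.float32))
                print(n,nm,ce[i].round(1),st[i,4],"z40",onz(cs[n],ce[i],.032).round(3),np.round(r[1],1))
# tag pairs
c1,c2=cs["scene"],cs["side"]
def crop(c,x0,y0,x1,y1,s): return cv2.resize(c["img"][y0:y1,x0:x1],None,fx=s,fy=s,interpolation=cv2.INTER_CUBIC)
a=crop(c1,180,120,380,300,4)  # 800x720
a=cv2.resize(a,(660,594)); cv2.imwrite("pics/b.png",a[:,:,::-1])
```

```text
scene red [277.7 202.8] 59 z40 [0.476 0.124 0.032] [11.2  5.4]
scene red [243.6 208.1] 163 z40 [0.58  0.088 0.032] [12.  47.1]
scene red [340.5 207.7] 129 z40 [0.322 0.244 0.032] [ 8. 17.]
scene red [255.4 222.3] 207 z40 [0.58  0.158 0.032] [ 3.2 66. ]
scene red [316.4 241.2] 148 z40 [0.47  0.31  0.032] [10.6 15.3]
scene red [368.  260.5] 181 z40 [0.392 0.437 0.032] [12.8 15.1]
scene red [256.2 269.2] 202 z40 [0.668 0.301 0.032] [12.2 17.8]
scene red [494.3 365.2] 383 z40 [0.357 0.786 0.032] [22. 19.]
scene red [335.5 377.1] 51 z40 [0.67  0.624 0.032] [20.6  2.3]
scene green [248.3 161. ] 39 z40 [ 0.446 -0.104  0.032] [9.9 3.5]
scene green [227.1 166.4] 73 z40 [ 0.526 -0.117  0.032] [ 2.5 29.2]
scene green [233.5 179.8] 155 z40 [ 0.541 -0.044  0.032] [ 3.  55.5]
scene green [207.9 176.2] 49 z40 [ 0.607 -0.105  0.032] [12.   4.9]
side red [206.  201.6] 54 z40 [0.641 0.081 0.032] [ 3.6 15.3]
side red [239.2 211.4] 82 z40 [0.548 0.096 0.032] [43.3  1.9]
side red [223.6 227.4] 189 z40 [0.561 0.166 0.032] [78.4  3.3]
side red [265.1 223.5] 42 z40 [0.476 0.123 0.032] [ 4.1 11.9]
side red [148.5 256.1] 267 z40 [0.67  0.299 0.032] [26.5 12.4]
side red [259.4 354.6] 445 z40 [0.397 0.439 0.032] [31.4 20. ]
side green [281.8 143.3] 44 z40 [ 0.542 -0.324  0.032] [12.9  3.5]
side green [240.8 168.8] 39 z40 [ 0.614 -0.109  0.032] [3.9 9.4]
side green [272.6 174.6] 78 z40 [ 0.517 -0.105  0.032] [37.5  2.1]
side green [297.3 178.5] 26 z40 [ 0.446 -0.105  0.032] [3.9 6.1]
side green [256.1 185.9] 105 z40 [ 0.544 -0.031  0.032] [52.6  2. ]
side green [293.6 191.3] 32 z40 [ 0.442 -0.035  0.032] [18.2  1.8]
```

View pics/b.png

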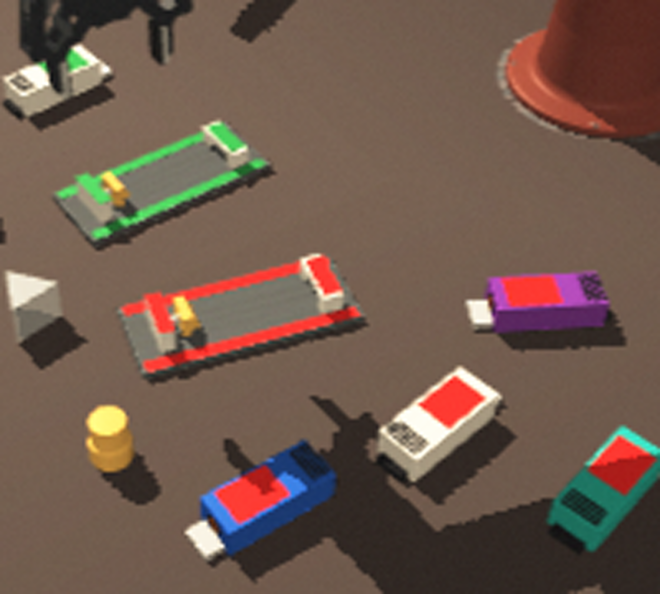

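The crop confirms the choice: the white box at (440,425) is the only one with both an aluminium body and a red tag. The white box at (57,80) has the green tag. Next I'll look at the wrist view.

Run:
```python
from h import *
import pickle
cs=pickle.load(open("c0.pkl","rb"))
cv2.imwrite("pics/c.png",cv2.resize(cs["wrist"]["img"],(800,600),interpolation=3)[:,:,::-1])
```

```text
(no output)
```

View pics/c.png

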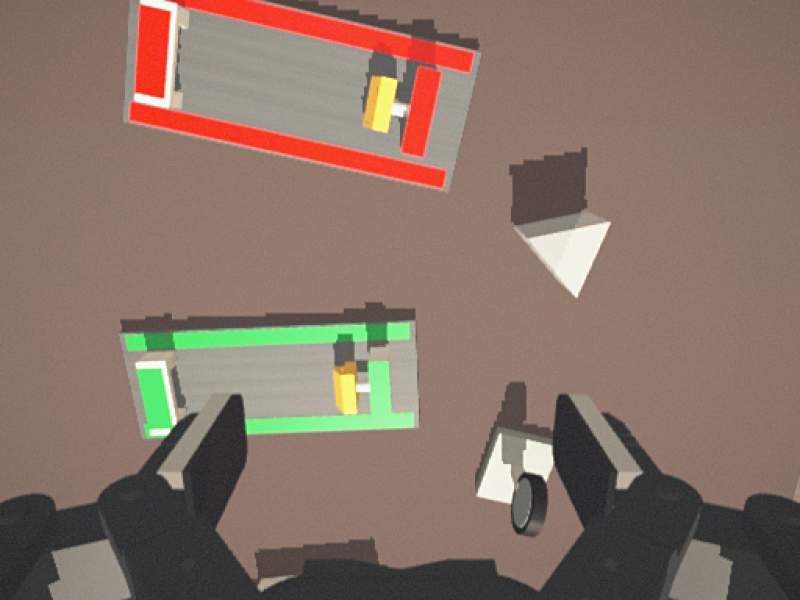

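The wrist picture shows the reject cradle (red stripes, corners about (130,0)–(480,50)–(450,190)) and the pass cradle (corners (122,335), (415,322), (418,427), (145,437)). Each has its brass catch, at (380,103) and (345,388). The prism is at (570,240) and the lens holder at (520,480). I'll take two more wrist views from other places, the second over the red module.

```bash
S='import sys,pickle
from h import *
c=cap("wrist");pickle.dump(c,open(sys.argv[1]+".pkl","wb"))
save(c,sys.argv[1]+"_raw.png")'
python3 -m jog '[[0,0,0,0.4,-0.8,-0.4,1],[0,0,0,0.4,-0.8,-0.4,1],[0,0,0,0.4,-0.8,-0.4,1],[0,0,0,0.4,-0.8,-0.4,1],[0,0,0,0.4,-0.8,-0.4,1]]'
python3 -m jog '[[0,0,0,0,0,0,1]]'; python3 -c "$S" w1
python3 -m jog '[[0,0,0,0.8,-0.2,0,1],[0,0,0,0.8,-0.2,0,1],[0,0,0,0.8,-0.2,0,1],[0,0,0,0.8,-0.2,0,1],[0,0,0,0.8,-0.2,0,1]]'
python3 -m jog '[[0,0,0,0,0,0,1]]'; python3 -c "$S" w2
python3 -c '
import cv2,numpy as np
a,b=[cv2.imread(f"pics/{n}_raw.png") for n in("w1","w2")]
cv2.imwrite("pics/d.png",cv2.resize(np.hstack([a,b]),(800,300),interpolation=3))'
```

```text
t: 0.78
tool_pos: [0.504, 0.0603, 0.2912]
tool_rot: [-2.221, -2.221, 0.001]
contact_force: [0.1, 0.4, -0.1]
opening: 0.0854
grip_force: 0.0
t: 0.9
tool_pos: [0.5047, 0.0606, 0.2925]
tool_rot: [2.219, 2.221, 0.003]
contact_force: [0.1, 0.6, -0.3]
opening: 0.0855
grip_force: 0.0
t: 1.58
tool_pos: [0.4753, 0.1803, 0.29]
tool_rot: [-2.222, -2.22, 0.002]
contact_force: [-0.5, 0.0, 1.0]
opening: 0.0853
grip_force: 0.0
t: 1.7
tool_pos: [0.4751, 0.1806, 0.2902]
tool_rot: [-2.219, -2.223, 0.002]
contact_force: [-0.2, -0.0, -0.1]
opening: 0.0857
grip_force: 0.0
```

View pics/d.png

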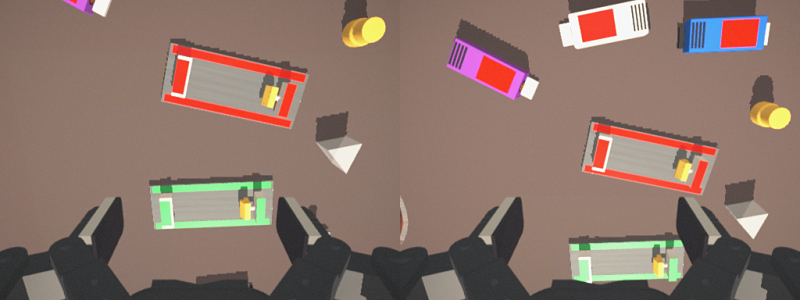

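```bash
cat > blobs.py <<'E'
from h import *
import pickle
def blobs(c,col,amin=60,ymax=384):
    hsv=cv2.cvtColor(c["img"],cv2.COLOR_RGB2HSV); H,S,V=[hsv[...,i].astype(int) for i in range(3)]
    m={"red":((H<8)|(H>172))&(S>150)&(V>90),"green":(H>45)&(H<78)&(S>90)&(V>70),"brass":(H>15)&(H<35)&(S>100)&(V>90)}[col]
    k,lab,st,ce=cv2.connectedComponentsWithStats(m.astype(np.uint8))
    out=[]
    for i in range(1,k):
        if st[i,4]>=amin:
            r=cv2.minAreaRect(np.argwhere(lab==i)[:,::-1].astype(np.float32)); out.append((np.array(r[0]),r,st[i,4]))
    return out
E
python3 - <<'E'
from blobs import *
c0=pickle.load(open("c0.pkl","rb"))["wrist"]
for n,c in(("w0",c0),("w1",pickle.load(open("w1.pkl","rb"))),("w2",pickle.load(open("w2.pkl","rb")))):
    for col in("red","green"):
        for ctr,r,a in blobs(c,col):
            B=[onz(c,p,.008 if max(r[1])>80 else .034)[:2] for p in cv2.boxPoints(r)]
            e=[np.subtract(B[1],B[0]),np.subtract(B[2],B[1])]; e.sort(key=np.linalg.norm)
            print(n,col,ctr.round(1),a,"plane xy",np.mean(B,0).round(4),"sz",[round(1000*np.linalg.norm(v),1) for v in e],"ang",round(np.degrees(np.arctan2(*e[1][::-1])),1))
E
```

```text
w0 red [204.8  17.2] 2348 plane xy [0.5771 0.1396] sz [np.float64(12.2), np.float64(189.3)] ang -11.9
w0 red [97.1 32.5] 1077 plane xy [0.4798 0.1224] sz [np.float64(17.3), np.float64(49.7)] ang 78.1
w0 red [268.9  70.7] 851 plane xy [0.6373 0.0894] sz [np.float64(14.3), np.float64(50.0)] ang 77.2
w0 red [183.2  92.2] 2396 plane xy [0.5518 0.0696] sz [np.float64(12.0), np.float64(209.6)] ang -11.9
w0 green [170.6 215.2] 1817 plane xy [ 0.5263 -0.0666] sz [np.float64(12.9), np.float64(209.3)] ang 2.7
w0 green [202.1 254. ] 1229 plane xy [ 0.5606 -0.117 ] sz [np.float64(56.2), np.float64(110.7)] ang 3.4
w0 green [ 98.9 257.2] 633 plane xy [ 0.4497 -0.1073] sz [np.float64(20.0), np.float64(56.0)] ang -90.4
w1 red [305.4  81. ] 1787 plane xy [0.5678 0.1417] sz [np.float64(12.2), np.float64(209.4)] ang -11.9
w1 red [230.2  97.5] 646 plane xy [0.4771 0.1233] sz [np.float64(17.1), np.float64(47.7)] ang 77.2
w1 red [367.5 128.2] 515 plane xy [0.6376 0.0888] sz [np.float64(14.0), np.float64(50.0)] ang 77.8
w1 red [290.7 141.2] 1494 plane xy [0.5524 0.0693] sz [np.float64(11.6), np.float64(209
[... 431 characters left out ...]
 [435.   42.1] 1570 plane xy [0.6697 0.3018] sz [np.float64(35.4), np.float64(52.5)] ang 2.3
w2 red [121.7  95.1] 1384 plane xy [0.3237 0.2459] sz [np.float64(34.5), np.float64(50.8)] ang -26.6
w2 red [325.4 178.2] 1396 plane xy [0.5678 0.1415] sz [np.float64(12.6), np.float64(209.2)] ang -12.0
w2 red [256.8 196.5] 478 plane xy [0.4771 0.1249] sz [np.float64(16.3), np.float64(47.0)] ang 77.5
w2 red [314.7 213.5] 1454 plane xy [0.5564 0.0919] sz [np.float64(58.6), np.float64(205.0)] ang -10.9
w2 green [350.1 311.4] 147 plane xy [ 0.6073 -0.0427] sz [np.float64(11.4), np.float64(30.1)] ang 5.8
w2 green [236.  315.5] 101 plane xy [ 0.4486 -0.05  ] sz [np.float64(11.6), np.float64(19.5)] ang 0.2
```

```bash
python3 -m jog '[[0,0,0,1,0,0,1],[0,0,0,1,0,0,1],[0,0,0,1,0,0,1],[0,0,0,1,0,0,1],[0,0,1,0,0,0.12,1]]' >/dev/null
python3 -m jog '[[0,0,1,0,0,0.12,1],[0,0,1,0,0,0.12,1],[0,0,1,0,0,0.12,1],[0,0,1,0,0,0.12,1],[0,0,1,0,0,0.12,1]]' >/dev/null
python3 -m jog '[[0,0,1,0,0,0.12,1],[0,0,1,0,0,0.12,1],[0,0,1,0,0,0.12,1],[0,0,1,0,0,0.12,1],[0,0,1,0,0,0.12,1]]' >/dev/null
python3 -m jog '[[0,0,1,0,0,0.12,1],[0,0,1,0,0,0.12,1],[0,0,1,0,0,0.12,1],[0,0,1,0,0,0.12,1],[0,0,1,0,0,0.12,1]]' >/dev/null
python3 -m jog '[[0,0,0,0,0,0,1],[0,0,0,0,0,0,1]]'
python3 - <<'E'
from blobs import *
c=cap("wrist"); pickle.dump(c,open("w3.pkl","wb"))
cs=pickle.load(open("c0.pkl","rb")); w={i:pickle.load(open(f"w{i}.pkl","rb")) for i in(1,2)}; w[0]=cs["wrist"]
cv2.imwrite("pics/e.png",c["img"][:,:,::-1])
for ctr,r,a in blobs(c,"red"): print(ctr.round(1),a,onz(c,ctr,.032).round(4), np.round(r[1],1))
print("red tag tri w2-w3", [tuple(np.round(x,4) for x in tri(w[2],(252.5,32.3),c,b[0])) for b in blobs(c,"red") if b[2]>1500])
print("scene-w2",tri(cs["scene"],(316.4,241.2),w[2],(252.5,32.3)))
print("rej block",tri(w[0],(268.9,70.7),w[1],(367.5,128.2)),"hook",tri(w[0],(97.1,32.5),w[1],(230.2,97.5)))
print("pass block px ->",onz(w[0],(243,248),.034))
E
```

```text
t: 4.5
tool_pos: [0.4755, 0.2994, 0.2336]
tool_rot: [3.129, 0.274, -0.0]
contact_force: [-0.3, -0.6, 0.6]
opening: 0.0854
grip_force: 0.0
[19. 61.] 1050 [0.5333 0.5385 0.032 ] [ 38. 122.]
[423.   92.5] 2323 [0.5726 0.1512 0.032 ] [ 11.9 214.9]
[501.6  27.8] 467 [0.6404 0.098  0.032 ] [29.5 17.9]
[479.4 125.8] 1339 [0.5516 0.0851 0.032 ] [ 10.6 138.6]
[243.5 163.5] 1500 [0.4722 0.3122 0.032 ] [45. 33.]
[418.5 191.5] 768 [0.4745 0.1235 0.032 ] [46.1 23.7]
[118.3 213.2] 1347 [0.394  0.4372 0.032 ] [46.1 32.1]
[278.5 294.6] 1059 [0.3236 0.2457 0.032 ] [27.8 41.1]
red tag tri w2-w3 [(array([0.515 , 0.2792, 0.3124]), np.float64(0.0814))]
scene-w2 (array([0.4718496 , 0.31146605, 0.03457006]), np.float64(0.0002995048361896766))
rej block (array([0.63721238, 0.08968247, 0.03571568]), np.float64(0.0006455346676121022)) hook (array([0.47676804, 0.12372166, 0.02692461]), np.float64(0.0004470638375039079))
pass block px -> [ 0.61097207 -0.09513508  0.034     ]
```

View pics/e.png

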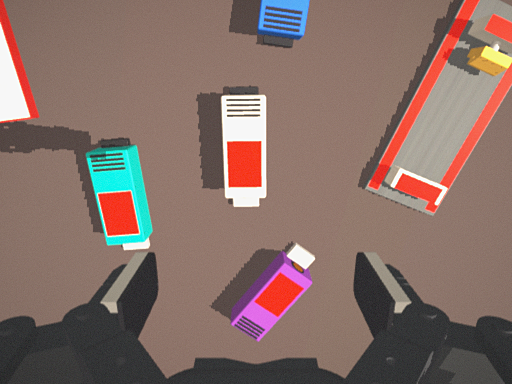

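The wrist view shows the white red-tagged module upright in the picture: box (222,95)–(267,199), heel with ribbed pad at the top, tongue at (246,201). The turquoise look-alike at (120,200) and the purple one at (272,290) stay clear of the grasp line. The heights I measured agree with the text: tag 0.0346 m, block 0.0357 m, hook 0.0269 m.

```bash
cat > mod.py <<'E'
from blobs import *
from scipy.ndimage import binary_fill_holes
def module(c,seed,z=.032):
    hsv=cv2.cvtColor(c["img"],cv2.COLOR_RGB2HSV); S,V=hsv[...,1].astype(int),hsv[...,2].astype(int)
    m=((S<45)&(V>165)).astype(np.uint8)
    x,y=map(int,seed); w=np.zeros_like(m); w[max(0,y-90):y+90,max(0,x-90):x+90]=1
    # tag filled in: everything enclosed
    m=binary_fill_holes(m&w).astype(np.uint8); m=cv2.morphologyEx(m,cv2.MORPH_CLOSE,np.ones((7,7),np.uint8)); m=binary_fill_holes(m).astype(np.uint8)
    m=cv2.morphologyEx(m,cv2.MORPH_OPEN,cv2.getStructuringElement(cv2.MORPH_RECT,(35,35))) if False else m
    k,lab,st,ce=cv2.connectedComponentsWithStats(m)
    i=lab[y,x]; pts=np.argwhere(lab==i)[:,::-1].astype(np.float32)
    W=np.array([onz(c,p,z)[:2] for p in pts])
    return W
def analyse(W,tag,yaw0):
    """box rows: in module-ish axes, keep x slices whose width>36mm"""
    a=yaw0
    for _ in range(3):
        u=np.array([np.cos(a),np.sin(a)]);n=np.array([-u[1],u[0]])
        P=(W-tag)@np.c_[u,n]
        xs=np.arange(P[:,0].min(),P[:,0].max(),.002); rows=[]
        for x in xs:
            q=P[(P[:,0]>=x)&(P[:,0]<x+.002),1]
            if len(q)>3: rows.append((x+.001,q.min(),q.max()))
        rows=np.array(rows); b=rows[(rows[:,2]-rows[:,1])>.036]
        mid=b[4:-4]; s=np.polyfit(mid[:,0],(mid[:,1]+mid[:,2])/2,1); a+=np.arctan(s[0])
    ctr=tag+u*(b[0,0]+b[-1,0])/2+n*np.polyval(s,(b[0,0]+b[-1,0])/2)
    print("box x",b[0,0].round(4)-.001,b[-1,0].round(4)+.001,"width",np.median(b[:,2]-b[:,1]).round(4),"full",rows[0,0].round(4),rows[-1,0].round(4),"yaw",np.degrees(a).round(2),"ctr",ctr.round(4))
    return ctr,a
E
python3 - <<'E'
from mod import *
c=pickle.load(open("w3.pkl","rb"))
W=module(c,(243,163)); ctr,a=analyse(W,np.array([.4722,.3122]),np.radians(10))
o=status.get_obs(); T=R.from_rotvec(o["tool_rot"]).as_matrix(); print(T.round(3))
d=np.r_[ctr,.03]-o["tool_pos"]; print("tool delta mm",(T.T@d*1000).round(1),"tool x yaw",np.degrees(np.arctan2(T[1,0],T[0,0])))
E
```

```text
box x -0.037 0.069 width 0.0424 full -0.046 0.068 yaw 10.6 ctr [0.4881 0.3141]
[[ 0.985  0.174  0.   ]
 [ 0.174 -0.985 -0.   ]
 [ 0.     0.    -1.   ]]
tool delta mm [ 15.  -12.  203.7] tool x yaw 10.01895284262594
```

```bash
python3 -m jog '[[0,0,-0.12,0.5,-0.4,1,1],[0,0,0,0,0,1,1],[0,0,0,0,0,1,1],[0,0,0,0,0,1,1],[0,0,0,0,0,1,1]]' 
python3 -m jog '[[0,0,0,0,0,1,1],[0,0,0,0,0,1,1],[0,0,0,0,0,0.7,1],[0,0,0,0,0,0,1],[0,0,0,0,0,0,-1]]' 50
python3 -m jog '[[0,0,0,0,0,0,-1],[0,0,0,0,0,0,-1],[0,0,0,0,0,0,-1],[0,0,0,0,0,0,-1]]' 50
```

```text
t: 5.18
tool_pos: [0.488, 0.3144, 0.083]
tool_rot: [-3.128, -0.291, -0.001]
contact_force: [0.1, 0.1, 0.0]
opening: 0.0853
grip_force: 0.0
t: 5.8
tool_pos: [0.4886, 0.3149, 0.0039]
tool_rot: [-3.127, -0.29, -0.003]
contact_force: [-0.6, 0.2, -1.3]
opening: 0.0697
grip_force: 0.0
t: 6.3
tool_pos: [0.489, 0.315, 0.0045]
tool_rot: [-3.127, -0.29, -0.005]
contact_force: [0.8, -0.4, 6.7]
opening: 0.0433
grip_force: 54.4
```

```bash
python3 -m jog '[[0,0,0,0,0,-1,-1],[0,0,0,0,0,-1,-1],[0,0,0.9,0,0,-1,-1],[0,0,0.9,0,0,-1,-1],[0,0,0.9,0,0,0,-1]]' 50
python3 -m jog '[[0,0,0.9,0,0,0,-1],[0,0,0.9,0,0,0,-1],[0,1,0,0,1,0,-1],[0,1,0,0,1,0,-1],[0,1,0,0,1,0,-1]]' 50
python3 -m jog '[[0,0.1,0,0,1,0,-1],[0,0,0,0,1,0,-1],[0,0,0,0,0,0,-1]]' 50
cat > plan.py <<'E'
from h import *
def plan(origin,yaw,toe,tilt=None,off=(0,0,.0045)):
    """origin xy of cradle, yaw rad, toe = desired toe tip in cradle frame (m). prints tool-frame shift (units of 30 mm)"""
    o=status.get_obs(); T=R.from_rotvec(o["tool_rot"]).as_matrix(); p=o["tool_pos"]
    M=T@np.diag([1,-1,-1.])           # module axes
    tip=p+T@np.array(off)+M@np.array([-.071,0,0])
    C=R.from_euler("z",yaw).as_matrix()
    rel=C.T@(tip-np.r_[origin,0]); 
    Mc=C.T@M
    print("tilt",np.degrees(np.arcsin(Mc[2,0])).round(2),"yawerr",np.degrees(np.arctan2(Mc[1,0],Mc[0,0])).round(2),"roll",np.degrees(np.arcsin(Mc[2,1])).round(2),"toe in cradle mm",(rel*1e3).round(1))
    d=C@(np.array(toe)-rel); print("shift tool units",(T.T@d/.03).round(3),"F",o["contact_force"].round(1))
    print("unit cradle -x 3mm in tool:",(T.T@C@np.array([-.003,0,0])/.03).round(3)," down 3mm:",(T.T@np.array([0,0,-.003])/.03).round(3))
REJ=((.5600,.1055),np.radians(-11.9))
E
python3 -c "
from plan import *
plan(*REJ,(-.0108-.045,0,.030))"
```

```text
t: 6.92
tool_pos: [0.4889, 0.3151, 0.1254]
tool_rot: [-3.138, 0.083, -0.006]
contact_force: [-0.0, 0.3, -2.7]
opening: 0.0431
grip_force: 53.6
t: 7.55
tool_pos: [0.4679, 0.2253, 0.1214]
tool_rot: [3.07, -0.32, 0.405]
contact_force: [-0.5, -0.1, -2.3]
opening: 0.0431
grip_force: 53.4
t: 7.92
tool_pos: [0.4553, 0.1662, 0.1212]
tool_rot: [3.068, -0.324, 0.414]
contact_force: [-0.3, -0.0, -2.2]
opening: 0.0432
grip_force: 53.4
tilt 15.37 yawerr -0.13 roll -0.05 toe in cradle mm [-182.3   38.    98.1]
shift tool units [3.466 1.253 3.308] F [-0.3 -0.  -2.2]
unit cradle -x 3mm in tool: [-0.096  0.    -0.027]  down 3mm: [-0.027 -0.     0.096]
```

```bash
python3 -m jog '[[0,0,0,0.81,0.25,0.22,-1],[0,0,0,0.81,0.25,0.22,-1],[0,0,0,0.81,0.25,0.22,-1],[0,0,0,0.81,0.25,0.22,-1],[0,0,0,0.81,0.25,0.22,-1]]' >/dev/null
python3 -m jog '[[0,0,0,-0.2,0,0.73,-1],[0,0,0,-0.2,0,0.73,-1],[0,0,0,-0.2,0,0.73,-1],[0,0,0,0,0,0,-1],[0,0,0,0,0,0,-1]]'
python3 - <<'E'
from plan import *
plan(*REJ,(-.0108-.052,0,.010))
import pickle
c=cap("wrist");s=cap("side")
a=cv2.resize(s["img"][170:270,150:320],(700,412),interpolation=cv2.INTER_CUBIC)
b=cv2.resize(c["img"],(440,330))
cv2.imwrite("pics/f.png",np.vstack([cv2.resize(s["img"][180:260,150:310],(560,280),interpolation=3),cv2.resize(c["img"],(560,320))[:,:,:]])[:,:,::-1])
E
```

```text
t: 9.18
tool_pos: [0.5729, 0.1054, 0.0558]
tool_rot: [3.069, -0.319, 0.419]
contact_force: [0.3, -0.3, -1.8]
opening: 0.0431
grip_force: 53.3
tilt 15.53 yawerr 0.02 roll 0.02 toe in cradle mm [-54.6   2.6  32.4]
shift tool units [-0.464  0.085  0.647] F [ 0.3 -0.3 -1.8]
unit cradle -x 3mm in tool: [-0.096 -0.    -0.027]  down 3mm: [-0.027  0.     0.096]
```

View pics/f.png

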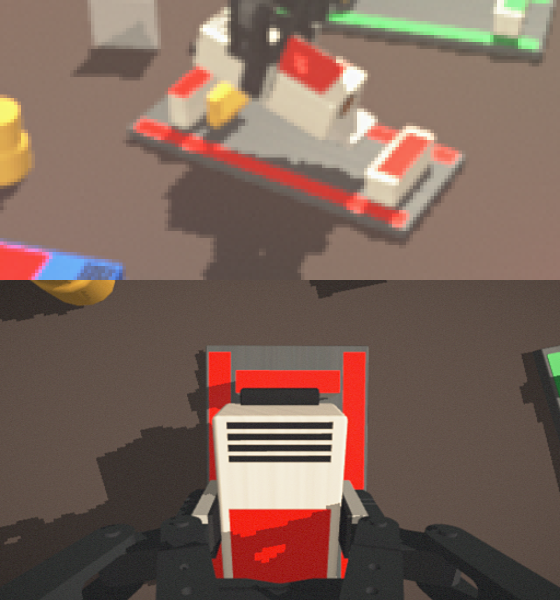

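The side crop shows the tilted module above the reject cradle with its tongue pointing at the hook. In the wrist view it is centred between the red strips. Next I lower the toe and feel my way in.

```bash
python3 -m jog '[[0,0,0,-0.16,0.03,0.22,-1],[0,0,0,-0.16,0.03,0.22,-1],[0,0,0,-0.14,0.03,0.21,-1],[0,0,0,0,0,0,-1]]' 50
python3 -m jog '[[0,0,0,-0.13,0,-0.035,-1],[0,0,0,0,0,0,-1]]' | grep -E 'pos|contact'
python3 -m jog '[[0,0,0,-0.13,0,-0.035,-1],[0,0,0,0,0,0,-1]]'| grep -E 'pos|contact'
python3 -m jog '[[0,0,0,-0.13,0,-0.035,-1],[0,0,0,0,0,0,-1]]'| grep -E 'pos|contact'
python3 -c "
from plan import *
plan(*REJ,(-.0108-.0725,0,.010))"
```

```text
t: 9.78
tool_pos: [0.5632, 0.1039, 0.0319]
tool_rot: [3.069, -0.32, 0.415]
contact_force: [-0.1, 0.3, -3.0]
opening: 0.0428
grip_force: 53.6
tool_pos: [0.5597, 0.1049, 0.0327]
contact_force: [0.4, 1.0, -2.5]
tool_pos: [0.5557, 0.1057, 0.0327]
contact_force: [-0.9, -0.3, -2.0]
tool_pos: [0.5517, 0.1066, 0.0326]
contact_force: [-1.1, 0.2, -3.7]
tilt 15.48 yawerr 0.01 roll -0.0 toe in cradle mm [-75.5  -0.7   9.3]
shift tool units [-0.242 -0.023 -0.093] F [-1.1  0.2 -3.7]
unit cradle -x 3mm in tool: [-0.096 -0.    -0.027]  down 3mm: [-0.027 -0.     0.096]
```

```bash
for i in 1; do
python3 -m jog '[[0,0,0,-0.1,0,-0.028,-1],[0,0,0,0,0,0,-1]]'| grep -E 'pos|contact'
python3 -m jog '[[0,0,0,-0.1,0,-0.028,-1],[0,0,0,0,0,0,-1]]'| grep -E 'pos|contact'
python3 -m jog '[[0,0,0,-0.05,0,-0.014,-1],[0,0,0,0,0,0,-1]]'| grep -E 'pos|contact'; done
python3 -c "
from plan import *
plan(*REJ,(-.0108-.0725,0,.008))"
```

```text
tool_pos: [0.5488, 0.1072, 0.0326]
contact_force: [0.1, -0.5, -3.0]
tool_pos: [0.5476, 0.1076, 0.0337]
contact_force: [4.7, -1.5, -5.4]
tool_pos: [0.5472, 0.1077, 0.0345]
contact_force: [7.9, -1.1, -5.2]
tilt 15.92 yawerr 0.03 roll 0.04 toe in cradle mm [-80.   -0.5  10.6]
shift tool units [-0.131 -0.018  0.054] F [ 7.9 -1.1 -5.2]
unit cradle -x 3mm in tool: [-0.096 -0.    -0.027]  down 3mm: [-0.027  0.     0.096]
```

Run:
```python
from plan import *
import pickle
c=cap("wrist"); s=cap("scene"); pickle.dump((c,s),open("w4.pkl","wb"))
o=status.get_obs();T=R.from_rotvec(o["tool_rot"]).as_matrix();p=o["tool_pos"]
# camera pose in tool
def pix_tool(c,uv,zt):
    q,d=ray(c,uv); q=T.T@(q-p); d=T.T@d; return (q+d*(zt-q[2])/d[2])*1000
im=c["img"]; hsv=cv2.cvtColor(im,cv2.COLOR_RGB2HSV)
col=range(215,300,8)
H,S,V=[hsv[...,i].astype(int) for i in range(3)]
red=((H<8)|(H>172))&(S>150)
for u in (230,256,280):
    r=np.flatnonzero(red[:,u]&(np.arange(384)>200)); w=np.flatnonzero((S[:,u]<50)&(V[:,u]>150))
    print(u,"tag first row",r[:1],pix_tool(c,(u,r[0]),-.0275).round(1) if len(r) else None,"white first",w[:1],pix_tool(c,(u,w[0]),-.0275).round(1) if len(w) else None)
a=cv2.resize(s["img"][170:250,200:320],(780,520),interpolation=3); cv2.imwrite("pics/g.png",a[:,:,::-1])
```

```text
230 tag first row [276] [  6.4 -11.  -27.5] white first [163] [ 51.  -10.  -27.5]
256 tag first row [276] [  6.4  -0.9 -27.5] white first [85] [ 76.9  -1.  -27.5]
280 tag first row [276] [  6.4   8.3 -27.5] white first [155] [ 53.8   7.3 -27.5]
```

View pics/g.png

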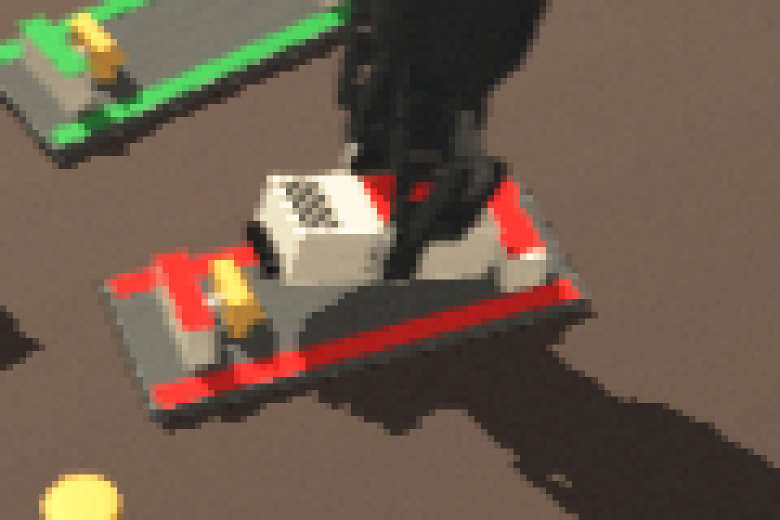

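The wrist tag edge shows the module sitting 2.5 mm back in the grip, so the toe is really at −82.5 mm against an expected −83.3 mm: it is home at the end wall. The scene crop agrees, with the tongue under the hook (right) and the heel up above the catch. Next I lower the heel about the toe.

```bash
python3 -m jog '[[0,-0.4,0,0.005,0,0.086,-1],[0,0,0,0,0,0,-1]]' 50| grep -E 'pos|contact'
python3 -m jog '[[0,-0.4,0,0.005,0,0.086,-1],[0,0,0,0,0,0,-1]]'| grep -E 'pos|contact'
python3 -m jog '[[0,-0.4,0,0.005,0,0.086,-1],[0,0,0,0,0,0,-1]]'| grep -E 'pos|contact'
sed -i 's/off=(0,0,.0045)/off=(-.0025,0,.0045)/' plan.py
python3 -c "
from plan import *
plan(*REJ,(-.0833,0,.008))"
```

```text
tool_pos: [0.5481, 0.1075, 0.0321]
contact_force: [4.4, -1.6, -2.4]
tool_pos: [0.5486, 0.1074, 0.0296]
contact_force: [5.9, -1.3, -0.5]
tool_pos: [0.549, 0.1074, 0.0269]
contact_force: [5.7, -1.5, -0.4]
tilt 9.79 yawerr -0.0 roll 0.04 toe in cradle mm [-82.9  -0.4  10. ]
shift tool units [-0.026 -0.014  0.063] F [ 5.7 -1.5 -0.4]
unit cradle -x 3mm in tool: [-0.099 -0.    -0.017]  down 3mm: [-0.017  0.     0.099]
```

```bash
python3 -m jog '[[0,-0.3,0,0.003,0,0.11,-1],[0,0,0,0,0,0,-1]]' | grep -E 'pos|contact'
python3 -m jog '[[0,0,0,0,0,0,0.6],[0,0,0,0,0,0,0.6],[0,0,0,0,0,0,0.6]]'
python3 -m jog '[[0,0,0,0,0,-0.5,0.6],[0,0,0,0,0,-1,0.6],[0,0,0,0,0,-1,0.6],[0,-0.8,0,0,0,0,-1],[0,-0.8,0,0,0,0,-1]]'
python3 -m jog '[[0,0,0,0,0,0,-1],[0,0,0,0,0,0,-1]]' 50
cat > press.py <<'E'
from h import *
def press(origin,yaw,d,zt):
    o=status.get_obs();T=R.from_rotvec(o["tool_rot"]).as_matrix();C=R.from_euler("z",yaw).as_matrix()
    t=np.r_[origin,0]+C@np.array([d+.042,0,zt]); Mc=C.T@T
    print("tilt",np.degrees(np.arcsin(Mc[2,0])).round(2),"yawerr",np.degrees(np.arctan2(Mc[1,0],Mc[0,0])).round(2),"shift units",(T.T@(t-o["tool_pos"])/.03).round(3),"F",o["contact_force"].round(1))
E
python3 - <<'E'
from press import *; from plan import REJ
press(*REJ,-.0105,.060)
c=cap("side"); w=cap("wrist")
cv2.imwrite("pics/i.png",np.vstack([cv2.resize(c["img"][180:260,150:310],(560,280),interpolation=3),cv2.resize(w["img"],(560,320))])[:,:,::-1])
E
```

```text
tool_pos: [0.5493, 0.1075, 0.0234]
contact_force: [5.3, -1.7, -0.8]
t: 12.75
tool_pos: [0.5466, 0.1076, 0.0217]
tool_rot: [3.103, -0.323, 0.215]
contact_force: [-1.0, 0.1, 0.5]
opening: 0.0686
grip_force: 0.0
t: 13.38
tool_pos: [0.5375, 0.1099, 0.0985]
tool_rot: [-3.124, 0.325, -0.001]
contact_force: [-0.2, -0.6, -0.9]
opening: 0.0327
grip_force: 0.0
t: 13.62
tool_pos: [0.5368, 0.1097, 0.0965]
tool_rot: [3.125, -0.326, 0.001]
contact_force: [-0.2, 0.2, 0.8]
opening: -0.0002
grip_force: 0.0
tilt 0.04 yawerr 0.0 shift units [ 1.834 -0.022  1.219] F [-0.2  0.2  0.8]
```

View pics/i.png

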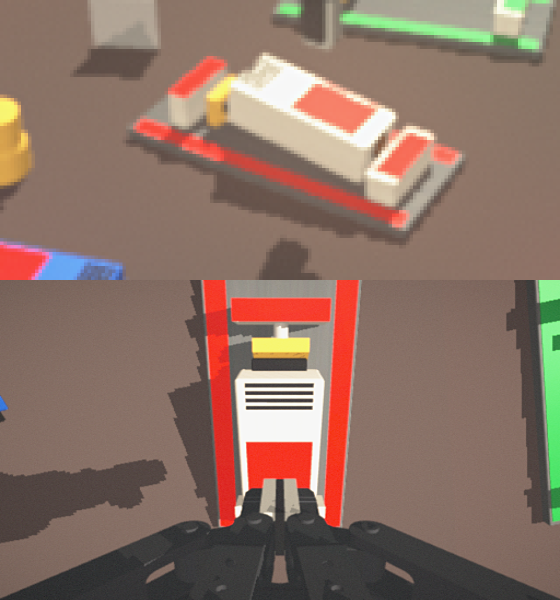

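The module rests in the slot, heel slightly up on the catch, straight on the cradle. Now I press the pad with shut fingers.

```bash
python3 -m jog '[[0,0,0,0.92,-0.02,0,-1],[0,0,0,0.92,0,0,-1],[0,0,0,0,0,0.7,-1],[0,0,0,0,0,0.5,-1],[0,0,0,0,0,0,-1]]' | grep -E 'pos|contact'
python3 -m jog '[[0,0,0,0,0,0.1,-1],[0,0,0,0,0,0,-1]]' | grep -E 'pos|contact'
python3 -m jog '[[0,0,0,0,0,0.1,-1],[0,0,0,0,0,0,-1]]' | grep -E 'pos|contact'
python3 -m jog '[[0,0,0,0,0,0.1,-1],[0,0,0,0,0,0,-1]]' | grep -E 'pos|contact'
python3 -m jog '[[0,0,0,0,0,0.1,-1],[0,0,0,0,0,0,-1]]' | grep -E 'pos|contact'
python3 -m jog '[[0,0,0,0,0,0.1,-1],[0,0,0,0,0,0,-1]]' | grep -E 'pos|contact'
```

```text
tool_pos: [0.5883, 0.099, 0.0573]
contact_force: [-0.2, -0.0, 0.0]
tool_pos: [0.591, 0.099, 0.0575]
contact_force: [0.2, -0.2, -0.7]
tool_pos: [0.5918, 0.0989, 0.0549]
contact_force: [0.3, 0.3, 1.4]
tool_pos: [0.5925, 0.0988, 0.0523]
contact_force: [2.9, -1.5, 4.2]
tool_pos: [0.5899, 0.0988, 0.0469]
contact_force: [-0.6, -0.1, 0.6]
tool_pos: [0.5904, 0.0988, 0.0443]
contact_force: [-0.0, 0.1, 0.2]
```

```bash
python3 -m jog '[[0,0,0,0,0,0.1,-1],[0,0,0,0,0,0,-1]]' | grep -E 'pos|contact'
python3 -m jog '[[0,0,0,0,0,0.1,-1],[0,0,0,0,0,0,-1]]' | grep -E 'pos|contact'
python3 -m jog '[[0,0,0,0,0,0.1,-1],[0,0,0,0,0,0,-1]]' | grep -E 'pos|contact'
python3 - <<'E'
from mod import *
s=cap("side");w=cap("wrist");pickle.dump((s,w),open("w5.pkl","wb"))
cv2.imwrite("pics/j.png",np.vstack([cv2.resize(s["img"][180:260,150:310],(560,280),interpolation=3),cv2.resize(w["img"],(560,320))])[:,:,::-1])
E
```

```text
tool_pos: [0.5909, 0.0988, 0.0419]
contact_force: [-0.8, 0.6, -0.7]
tool_pos: [0.5915, 0.0989, 0.04]
contact_force: [-2.9, 0.5, 5.6]
tool_pos: [0.5917, 0.0989, 0.04]
contact_force: [-10.2, -1.6, 20.7]
```

View pics/j.png

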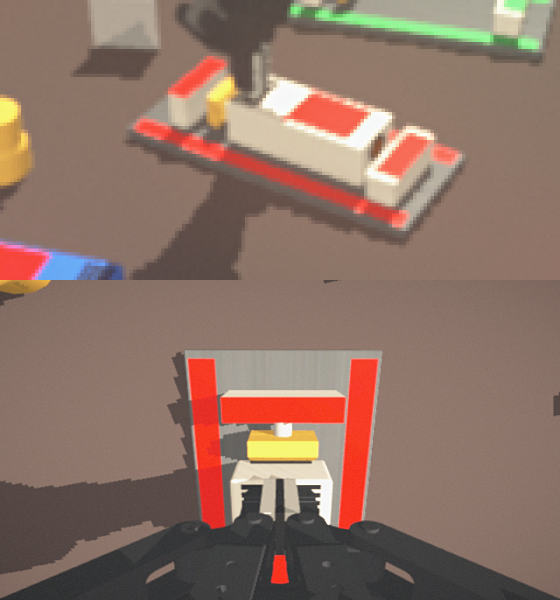

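The press hits a firm stop at z = 0.040. The side crop shows the red module flat, and in the wrist view the brass catch covers the black tab. Now to the green module.

```bash
python3 -m jog '[[0,0,0,0,0,-1,-1],[0,0,0,0,0,-1,-1],[0,0,0,0,0,-1,-1],[0,0,-0.8,0,1,-1,1],[0,0,-0.8,0,1,-1,1]]' >/dev/null
python3 -m jog '[[0,0,-0.8,0,1,-1,1],[0,0,0,0,1,-0.5,1],[0,0,0,0,1,0,1],[0,0,0,0,1,0,1],[0,0,0,0,1,0,1]]' >/dev/null
python3 -m jog '[[0,0,0,0,1,0,1],[0,0,0,0,1,0,1],[0,0,0,0,1,0,1],[0,0,0,0,1,0,1],[0,0,0,0,1,0,1]]' >/dev/null
python3 -m jog '[[0,0,0,0,0,0,1],[0,0,0,0,0,0,1]]'
python3 - <<'E'
from mod import *
c=cap("wrist"); s=cap("scene"); d=cap("side"); pickle.dump((c,s,d),open("w6.pkl","wb"))
cv2.imwrite("pics/k.png",c["img"][:,:,::-1])
for col in("green","red"):
  for ctr,r,a in blobs(c,col): print(col,ctr.round(1),a,np.round(r[1]),onz(c,ctr,.032).round(4))
  for n,v in(("scene",s),("side",d)):
    for ctr,r,a in blobs(v,col,30): print(n,col,ctr.round(1),a,onz(v,ctr,.032).round(3))
E
```

```text
t: 18.58
tool_pos: [0.5792, -0.2596, 0.2309]
tool_rot: [-3.141, -0.003, 0.001]
contact_force: [-0.3, 0.4, 0.1]
opening: 0.0853
grip_force: 0.0
green [150.7 193. ] 1932 [177.  12.] [ 0.5465 -0.1477  0.032 ]
green [106.3 191.1] 2349 [179.  53.] [ 0.5485 -0.1009  0.032 ]
green [309.2 198.2] 1416 [43. 33.] [ 0.541  -0.3157  0.032 ]
green [109.5 274. ] 94 [12. 13.] [ 0.4489 -0.0916  0.032 ]
scene green [198.9 138.8] 64 [ 0.538 -0.319  0.032]
scene green [248.5 161. ] 43 [ 0.446 -0.104  0.032]
scene green [227.4 166.4] 79 [ 0.525 -0.117  0.032]
scene green [233.5 179.9] 158 [ 0.542 -0.043  0.032]
scene green [208.5 176. ] 50 [ 0.604 -0.105  0.032]
side green [281.6 142.9] 52 [ 0.543 -0.327  0.032]
side green [241.  168.8] 46 [ 0.614 -0.109  0.032]
side green [272.5 174.6] 98 [ 0.517 -0.105  0.032]
side green [297.8 178.3] 34 [ 0.445 -0.107  0.032]
side green [266.  187.3] 158 [ 0.516 -0.032  0.032]
scene red [206.5   2.9] 257 [-0.216 -1.76   0.032]
scene red [368.  89.] 568 [-0.296 -0.269  0.032]
scene red [373.8 112.3] 373 [-0.173 -0.109  0.032]
scene red [354.2 143.4] 681 [0.051 0.013 0.
[... 209 characters left out ...]
5.9 222.2] 233 [0.579 0.158 0.032]
scene red [368.  260.3] 187 [0.392 0.436 0.032]
scene red [256.1 269.1] 206 [0.668 0.301 0.032]
scene red [494.5 365.1] 389 [0.357 0.786 0.032]
scene red [335.2 377. ] 53 [0.67  0.623 0.032]
side red [128.  134.5] 42898 [ 1.068 -0.224  0.032]
side red [290.5   3.5] 44 [ 1.844 -6.593  0.032]
side red [491.   3.] 76 [-2.144 -9.221  0.032]
side red [206.1 201.1] 64 [0.641 0.079 0.032]
side red [243.2 212.4] 165 [0.538 0.097 0.032]
side red [227.1 228.7] 282 [0.552 0.168 0.032]
side red [264.8 224.3] 75 [0.476 0.126 0.032]
side red [148.1 255.8] 279 [0.671 0.299 0.032]
side red [325.5 274.5] 269 [0.323 0.243 0.032]
side red [262.5 352. ] 609 [0.394 0.434 0.032]
```

View pics/k.png

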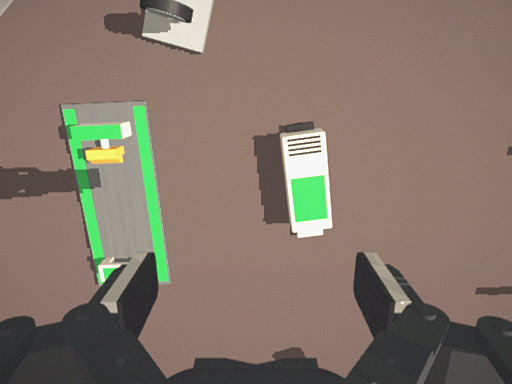

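The green-tagged module is at (309,185) in the wrist picture, ribbed heel at the top (303,145) and tongue at (310,232). The pass cradle is on the left at (115,190). That was my eleventh picture, one over the allowance, so I'll use only numbers from here.

Run:
```python
from mod import *
c,s,d=pickle.load(open("w6.pkl","rb")); w0=pickle.load(open("c0.pkl","rb"))["wrist"]; w1=pickle.load(open("w1.pkl","rb"))
print("green tag",tri(c,(309.2,198.2),d,(281.6,142.9)),tri(c,(309.2,198.2),s,(198.9,138.8)))
print("pass block scene/side",tri(s,(208.5,176.0),d,(241.,168.8)),"hook",tri(s,(248.5,161.),d,(297.8,178.3)))
print("rej block scene/side",tri(s,(227.4,214.5),d,(206.1,201.1)))
W=module(c,(309,198)); ctr,a=analyse(W,onz(c,(309.2,198.2),.032)[:2],np.radians(4))
o=status.get_obs(); T=R.from_rotvec(o["tool_rot"]).as_matrix()
dd=np.r_[ctr,.004]-o["tool_pos"]; print("tool units",(T.T@dd/.03).round(3),"tool yaw",np.degrees(np.arctan2(T[1,0],T[0,0])).round(2))
# pass cradle, right strip in c, left strip in w0/w1 (both z 8mm)
for nm,v,sel in(("w6",c,lambda q:abs(q[0]-150.7)<3),("w0",w0,lambda q:abs(q[1]-215)<3),("w1",w1,lambda q:abs(q[1]-239)<3)):
    for ctr_,r,ar in blobs(v,"green"):
        if sel(ctr_):
            B=np.array([onz(v,p,.008)[:2] for p in cv2.boxPoints(r)]); e=sorted([B[1]-B[0],B[2]-B[1]],key=np.linalg.norm)
            print(nm,B.mean(0).round(4),np.round([np.linalg.norm(x) for x in e],4),np.degrees(np.arctan2(*e[1][::-1])).round(2))
# block patch in w6: green columns between strips (inner half only)
hsv=cv2.cvtColor(c["img"],cv2.COLOR_RGB2HSV);H,S,V=[hsv[...,i].astype(int) for i in range(3)]
g=(H>45)&(H<78)&(S>90)&(V>70)
for u in(90,100,110,116): q=np.flatnonzero(g[115:150,u])+115; print("col",u,q.min(),q.max(),onz(c,(u,(q.min()+q.max())/2),.034).round(4))
q=np.flatnonzero(g[132,60:125])+60; print("row132",q.min(),q.max(),onz(c,(q.max(),132),.034).round(4))
```

```text
green tag (array([ 0.5416125 , -0.31534525,  0.03694692]), np.float64(0.0021363395689753843)) (array([ 0.54037412, -0.31518007,  0.03444281]), np.float64(0.0027809967200885665))
pass block scene/side (array([ 0.60857674, -0.09574535,  0.04028284]), np.float64(0.000845886507911398)) hook (array([ 0.44494552, -0.1053843 ,  0.03173448]), np.float64(0.00185401134020444))
rej block scene/side (array([0.6377643 , 0.0882893 , 0.03702094]), np.float64(0.0027807575878727162))
box x -0.037700000000000004 0.0723 width 0.0423 full -0.0427 0.0713 yaw 7.81 ctr [ 0.5581 -0.3133]
tool units [-0.717  1.804  7.575] tool yaw 0.17
w6 [ 0.5302 -0.1403] [0.0123 0.2101] -177.03
w0 [ 0.5263 -0.0666] [0.0129 0.2093] 2.71
w1 [ 0.5269 -0.0665] [0.0129 0.2086] 2.55
col 90 126 139 [ 0.6103 -0.0935  0.034 ]
col 100 125 138 [ 0.6114 -0.1036  0.034 ]
col 110 125 138 [ 0.6114 -0.1136  0.034 ]
col 116 124 138 [ 0.6119 -0.1196  0.034 ]
row132 68 120 [ 0.6109 -0.1235  0.034 ]
```

Run:
```python
from mod import *
c,s,d=pickle.load(open("w6.pkl","rb"))
for ctr,r,a in blobs(c,"green"):
    if abs(ctr[0]-309)<5:
        hsv=cv2.cvtColor(c["img"],cv2.COLOR_RGB2HSV);H,S,V=[hsv[...,i].astype(int) for i in range(3)]
        g=((H>45)&(H<78)&(S>90)&(V>70)); g[:,:250]=0
        pts=np.argwhere(g)[:,::-1]; W=np.array([onz(c,p,.032)[:2] for p in pts],np.float32)*1000
        r=cv2.minAreaRect(W); print(r, W.mean(0))
w=pickle.load(open("w3.pkl","rb"))
```

```text
((540.4052124023438, -315.4627990722656), (48.4248046875, 34.87762451171875), 7.790992736816406) [ 540.88495 -315.4044 ]
```

```bash
python3 -m jog '[[0,0,0,-0.4,0.9,0.5,1],[0,0,0,-0.4,0.9,0.5,1],[0,0,-0.77,0,0,1,1],[0,0,-0.77,0,0,1,1],[0,0,0,0,0,1,1]]' 50|grep pos
python3 -m jog '[[0,0,0,0,0,1,1],[0,0,0,0,0,1,1],[0,0,0,0,0,1,1],[0,0,0,0,0,0.55,1],[0,0,0,0,0,0,1]]' |grep -E 'pos|contact'
python3 -m jog '[[0,0,0,0,0,0,-1],[0,0,0,0,0,0,-1],[0,0,0,0,0,0,-1],[0,0,0,0,0,0,-1],[0,0,0,0,0,0,-1]]' 50
```

```text
tool_pos: [0.5556, -0.3135, 0.1106]
tool_pos: [0.5547, -0.3132, 0.0035]
contact_force: [-0.4, 0.6, -0.4]
t: 20.6
tool_pos: [0.5565, -0.3149, 0.0066]
tool_rot: [3.133, 0.213, 0.003]
contact_force: [-0.9, 0.2, 5.2]
opening: 0.043
grip_force: 54.5
```

```bash
python3 -m jog '[[0,0,0,0,0,-1,-1],[0,0,0,0,0,-1,-1],[0,0,0,0,0,-1,-1],[0,0,0.5,0,0,-1,-1],[0,0,0.51,0,-1,0,-1]]' 50 | grep -E 'pos|contact'
python3 -m jog '[[0,1,0,0,-1,0,-1],[0,1,0,0,-1,0,-1],[0,1,0,0,-1,0,-1],[0,0.1,0,0,-1,0,-1],[0,0,0,0,-1,0,-1]]'| grep -E 'pos|contact'
python3 -m jog '[[0,0,0,0,-0.5,0,-1],[0,0,0,0,0,0,-1],[0,0,0,0,0,0,-1]]'
python3 - <<'E'
from plan import *
c=cap("wrist")
o=status.get_obs();T=R.from_rotvec(o["tool_rot"]).as_matrix();p=o["tool_pos"]
def pix_tool(c,uv,zt):
    q,d=ray(c,uv); q=T.T@(q-p); d=T.T@d; return (q+d*(zt-q[2])/d[2])*1000
H,S,V=[cv2.cvtColor(c["img"],cv2.COLOR_RGB2HSV)[...,i].astype(int) for i in range(3)]
g=(H>45)&(H<78)&(S>90)&(V>70)
for u in(230,256,280):
    q=np.flatnonzero(g[:,u]&(np.arange(384)>240)); print(u,q[:2],[pix_tool(c,(u,r),-.0258).round(1) for r in q[:1]])
PASS=((.5284,-.1034),np.radians(2.75))
plan(*PASS,(-.0074-.0625,0,.030),off=(-.002,0,.0062))
E
echo 'PASS=((.5284,-.1034),np.radians(2.75))' >> plan.py
```

```text
tool_pos: [0.554, -0.2864, 0.1279]
contact_force: [1.6, 1.0, -2.4]
tool_pos: [0.5437, -0.1332, 0.1231]
contact_force: [-0.1, 0.9, -2.7]
t: 22.22
tool_pos: [0.5448, -0.1202, 0.1247]
tool_rot: [-3.106, -0.074, -0.422]
contact_force: [0.3, -0.2, -3.2]
opening: 0.0432
grip_force: 53.6
230 [268 269] [array([  9.2, -11.1, -25.8])]
256 [268 269] [array([  9.2,  -1. , -25.8])]
280 [268 269] [array([  9.2,   8.4, -25.8])]
tilt 15.49 yawerr -0.04 roll -0.02 toe in cradle mm [-53.1 -17.7  99.3]
shift tool units [-1.159 -0.591  2.077] F [-0.2 -1.  -3.8]
unit cradle -x 3mm in tool: [-0.096  0.    -0.027]  down 3mm: [-0.027 -0.     0.096]
```

```bash
sed -i 's/off=(-.0025,0,.0045)/off=(.0005,0,.0062)/' plan.py
python3 -m jog '[[0,0,0,-0.365,-0.59,-0.1,-1],[0,0,0,-0.2,0,0.735,-1],[0,0,0,-0.2,0,0.735,-1],[0,0,0,-0.2,0,0.735,-1],[0,0,0,0,0,0,-1]]' >/dev/null
python3 -m jog '[[0,0,0,0,0,0,-1]]'
python3 -c "
from plan import *
plan(*PASS,(-.0625,0,.010))"
```

```text
t: 23.02
tool_pos: [0.5336, -0.1031, 0.0572]
tool_rot: [-3.106, -0.074, -0.425]
contact_force: [0.4, -0.6, -2.9]
opening: 0.0424
grip_force: 53.4
tilt 15.57 yawerr -0.03 roll -0.04 toe in cradle mm [-61.    0.   32.3]
shift tool units [-0.248  0.001  0.704] F [ 0.4 -0.6 -2.9]
unit cradle -x 3mm in tool: [-0.096  0.    -0.027]  down 3mm: [-0.027 -0.     0.096]
```

```bash
python3 -m jog '[[0,0,0,-0.08,0,0.235,-1],[0,0,0,-0.08,0,0.235,-1],[0,0,0,-0.08,0,0.235,-1],[0,0,0,0,0,0,-1]]' | grep -E 'pos|contact'
python3 -m jog '[[0,0,0,-0.13,0,-0.035,-1],[0,0,0,0,0,0,-1]]' | grep -E 'pos|contact'
python3 -m jog '[[0,0,0,-0.13,0,-0.035,-1],[0,0,0,0,0,0,-1]]'| grep -E 'pos|contact'
python3 -m jog '[[0,0,0,-0.1,0,-0.028,-1],[0,0,0,0,0,0,-1]]'| grep -E 'pos|contact'
python3 -c "
from plan import *
plan(*PASS,(-.0799,0,.010))"
```

```text
tool_pos: [0.5312, -0.1023, 0.0333]
contact_force: [0.1, -0.5, -2.4]
tool_pos: [0.5272, -0.1026, 0.0338]
contact_force: [-0.7, 0.7, -3.5]
tool_pos: [0.5232, -0.1028, 0.0338]
contact_force: [0.1, 0.4, -3.3]
tool_pos: [0.5202, -0.103, 0.0338]
contact_force: [1.4, -1.0, -2.9]
tilt 15.49 yawerr -0.0 roll 0.0 toe in cradle mm [-74.5   0.8   9. ]
shift tool units [-0.166  0.028 -0.08 ] F [ 1.4 -1.  -2.9]
unit cradle -x 3mm in tool: [-0.096  0.    -0.027]  down 3mm: [-0.027  0.     0.096]
```

```bash
python3 -m jog '[[0,0,0,-0.1,0.02,-0.028,-1],[0,0,0,0,0,0,-1]]'| grep -E 'pos|contact'
python3 -m jog '[[0,0,0,-0.065,0,-0.018,-1],[0,0,0,0,0,0,-1]]'| grep -E 'pos|contact'
python3 -m jog '[[0,0,0,-0.065,0,-0.018,-1],[0,0,0,0,0,0,-1]]'| grep -E 'pos|contact'
python3 -c "
from plan import *
plan(*PASS,(-.0799,0,.010))"
```

```text
tool_pos: [0.5171, -0.1037, 0.0338]
contact_force: [-0.7, -0.7, -3.9]
tool_pos: [0.5165, -0.1039, 0.0346]
contact_force: [5.1, 1.9, -5.7]
tool_pos: [0.5159, -0.1041, 0.0355]
contact_force: [8.9, 1.8, -6.7]
tilt 15.91 yawerr -0.09 roll -0.03 toe in cradle mm [-78.6   0.   10.2]
shift tool units [-0.043  0.001 -0.005] F [ 8.9  1.8 -6.7]
unit cradle -x 3mm in tool: [-0.096  0.    -0.027]  down 3mm: [-0.027 -0.     0.096]
```

The toe meets the end wall at −78.6 mm (expected −79.9), so I use the same heel lowering as before.

```bash
python3 -m jog '[[0,-0.4,0,0.005,0,0.086,-1],[0,0,0,0,0,0,-1]]' 50| grep -E 'pos|contact'
python3 -m jog '[[0,-0.4,0,0.005,0,0.086,-1],[0,0,0,0,0,0,-1]]'| grep -E 'pos|contact'
python3 -m jog '[[0,-0.4,0,0.005,0,0.086,-1],[0,0,0,0,0,0,-1]]'| grep -E 'pos|contact'
python3 -m jog '[[0,-0.3,0,0.003,0,0.1,-1],[0,0,0,0,0,0,-1]]' | grep -E 'pos|contact'
python3 -c "
from plan import *
plan(*PASS,(-.0799,0,.0083))"
```

```text
tool_pos: [0.5168, -0.1041, 0.0332]
contact_force: [7.1, 1.5, -2.8]
tool_pos: [0.5175, -0.1042, 0.0308]
contact_force: [5.2, 0.4, -1.2]
tool_pos: [0.518, -0.1043, 0.0282]
contact_force: [6.4, 0.8, 0.8]
tool_pos: [0.5182, -0.1044, 0.025]
contact_force: [5.9, -0.0, -1.0]
tilt 8.25 yawerr 0.01 roll -0.09 toe in cradle mm [-79.1  -0.5   8.7]
shift tool units [-0.029 -0.017  0.011] F [ 5.9 -0.  -1. ]
unit cradle -x 3mm in tool: [-0.099 -0.    -0.014]  down 3mm: [-0.014 -0.     0.099]
```

```bash
python3 -m jog '[[0,0,0,0,0,0,0.6],[0,0,0,0,0,0,0.6],[0,0,0,0,0,0,0.6]]' | grep -E 'pos|contact|open'
python3 -m jog '[[0,0,0,0,0,-0.5,0.6],[0,0,0,0,0,-1,0.6],[0,0,0,0,0,-1,0.6],[0,-0.8,0,0,0,0,-1],[0,-0.8,0,0,0,0,-1]]' >/dev/null
python3 -m jog '[[0,0,0,0,0,0,-1],[0,0,0,0,0,0,-1]]' 50
python3 - <<'E'
from press import *; from plan import PASS
from blobs import *
press(*PASS,-.0066,.060)
c=cap("wrist")
C=R.from_euler("z",PASS[1]).as_matrix()
for col in("green","brass"):
  for ctr,r,a in blobs(c,col,40):
    if ctr[1]<250: print(col,ctr.round(1),a,np.round(r[1]),"cradle mm @.034",(C.T@(onz(c,ctr,.034)-np.r_[PASS[0],0])*1000).round(1))
E
```

```text
tool_pos: [0.5157, -0.1038, 0.0233]
contact_force: [-0.4, -1.0, 0.2]
opening: 0.0684
t: 27.28
tool_pos: [0.5055, -0.1042, 0.098]
tool_rot: [-3.141, -0.075, -0.001]
contact_force: [1.0, 0.0, -0.3]
opening: 0.0001
grip_force: 0.0
tilt 0.04 yawerr 0.0 shift units [1.944 0.01  1.268] F [ 1.   0.  -0.3]
green [202.8 147.3] 5115 [296.  20.] cradle mm @.034 [17.5 33.6 34. ]
green [309.6 147.2] 5161 [ 20. 296.] cradle mm @.034 [ 17.6 -32.   34. ]
green [258.   31.5] 2529 [27. 90.] cradle mm @.034 [82.5 -0.2 34. ]
green [256.5 220.5] 3144 [61. 59.] cradle mm @.034 [-30.9   0.6  34. ]
brass [258.   77.5] 1284 [52. 25.] cradle mm @.034 [58.2 -0.2 34. ]
```

```bash
python3 -m jog '[[0,0,0,0.97,0,0,-1],[0,0,0,0.97,0,0,-1],[0,0,0,0,0,0.7,-1],[0,0,0,0,0,0.5,-1],[0,0,0,0,0,0,-1]]' | grep -E 'pos|contact'
python3 -m jog '[[0,0,0,0,0,0.1,-1],[0,0,0,0,0,0.1,-1],[0,0,0,0,0,0,-1]]' | grep -E 'pos|contact'
for i in 1; do python3 -m jog '[[0,0,0,0,0,0.1,-1],[0,0,0,0,0,0,-1]]' | grep -E 'pos|contact'
python3 -m jog '[[0,0,0,0,0,0.1,-1],[0,0,0,0,0,0,-1]]' | grep -E 'pos|contact'
python3 -m jog '[[0,0,0,0,0,0.1,-1],[0,0,0,0,0,0,-1]]' | grep -E 'pos|contact'; done
```

```text
tool_pos: [0.5607, -0.1008, 0.0586]
contact_force: [0.1, -0.2, 0.5]
tool_pos: [0.5641, -0.1016, 0.0563]
contact_force: [0.8, -0.8, -0.4]
tool_pos: [0.5648, -0.1017, 0.0536]
contact_force: [1.4, 0.4, 2.7]
tool_pos: [0.563, -0.1013, 0.0489]
contact_force: [-0.4, 0.0, -0.4]
tool_pos: [0.5629, -0.1012, 0.0456]
contact_force: [-0.3, -0.2, 0.4]
```

```bash
python3 -m jog '[[0,0,0,0,0,0.1,-1],[0,0,0,0,0,0,-1]]' | grep -E 'pos|contact'
python3 -m jog '[[0,0,0,0,0,0.1,-1],[0,0,0,0,0,0,-1]]' | grep -E 'pos|contact'
python3 -m jog '[[0,0,0,0,0,0.1,-1],[0,0,0,0,0,0,-1]]' | grep -E 'pos|contact'
```

```text
tool_pos: [0.5635, -0.1014, 0.0434]
contact_force: [0.3, 0.2, 0.8]
tool_pos: [0.5636, -0.1014, 0.0405]
contact_force: [-0.3, -0.1, -0.7]
tool_pos: [0.564, -0.1015, 0.04]
contact_force: [-6.9, 1.6, 12.5]
```

```bash
python3 -m jog '[[0,0,0,0,0,0.05,-1],[0,0,0,0,0,0,-1]]' | grep -E 'pos|contact'
```

```text
tool_pos: [0.5641, -0.1015, 0.04]
contact_force: [-11.0, 2.2, 21.2]
```

```bash
python3 -m jog '[[0,0,0,0,0,-1,-1],[0,0,0,0,0,-1,-1],[0,0,0,0,0,-1,-1],[0,0,0,0,0,-1,-1],[0,0,0,0,-1,-1,-1]]' >/dev/null
python3 -m jog '[[0,0,0,0,-1,-1,-1],[0,0,0,0,-1,-1,-1],[0,0,0,0,-1,0,-1],[0,0,0,0,0,0,-1],[0,0,0,0,0,0,-1]]'
python3 - <<'E'
from blobs import *; from plan import PASS,REJ
c=cap("wrist"); s=cap("scene"); d=cap("side"); w0=pickle.load(open("c0.pkl","rb"))
for nm,P,col in(("PASS",PASS,"green"),("REJ",REJ,"red")):
  C=R.from_euler("z",P[1]).as_matrix()
  for vn,v in(("now",c),("before",w0["wrist"]),("side",d),("scene",s)):
   for cl in(col,"brass"):
    for ctr,r,a in blobs(v,cl,20):
     q=(C.T@(onz(v,ctr,.034)-np.r_[P[0],0])*1000)
     if abs(q[0])<115 and abs(q[1])<28:
      B=np.array([onz(v,p,.04)[:2] for p in cv2.boxPoints(r)])*1000; e=sorted([B[1]-B[0],B[2]-B[1]],key=np.linalg.norm)
      print(nm,vn,cl,ctr.round(1),a,q.round(1),"sz",np.round([np.linalg.norm(x) for x in e],1),"ang-yaw",(np.degrees(np.arctan2(*e[1][::-1]))-np.degrees(P[1])).round(1))
E
```

```text
t: 31.32
tool_pos: [0.5578, 0.018, 0.2457]
tool_rot: [3.14, 0.075, -0.001]
contact_force: [0.7, 0.2, -0.7]
opening: -0.0001
grip_force: 0.0
PASS now green [368.6 176.6] 2639 [17.1 -1.9 34. ] sz [ 55.2 194.3] ang-yaw -2.9
PASS now green [364.7 215. ] 1301 [-27.5  -2.   34. ] sz [34.8 50.7] ang-yaw -0.4
PASS now brass [368. 138.] 527 [58.9  3.  34. ] sz [16.5 34.7] ang-yaw -90.0
PASS before green [202.1 254. ] 1229 [36.9 -1.  34. ] sz [ 51.3 101. ] ang-yaw 0.6
PASS before green [ 98.9 257.2] 633 [-78.7   0.5  34. ] sz [19.6 55. ] ang-yaw -93.1
PASS before green [253.5 268.5] 35 [ 93.2 -21.9  34. ] sz [7.7 8.8] ang-yaw 87.0
PASS before brass [221.  247.7] 450 [58.6  5.8 34. ] sz [16.5 39.9] ang-yaw -90.9
PASS side green [241.  168.8] 46 [83.8 -6.6 34. ] sz [20.1 51.8] ang-yaw -91.1
PASS side green [277.5 171.6] 79 [-21.9 -18.8  34. ] sz [32.9 47.9] ang-yaw -181.4
PASS side green [300.2 179.2] 52 [-91.5   7.8  34. ] sz [32.3 40.1] ang-yaw -90.5
PASS side brass [249. 174.] 71 [53.3 17.1 34. ] sz [17.3 69.1] ang-yaw 104.6
PASS scene green [248.5 161. ] 43 [-81.    5.6  34. ] sz [16.9 50.2]
[... 734 characters left out ...]
fore brass [242.5  65.9] 574 [53.8 -0.1 34. ] sz [15.5 30. ] ang-yaw 88.8
REJ side red [205.9 201.4] 68 [82.7 -5.2 34. ] sz [17.6 54.5] ang-yaw -89.1
REJ side red [243.4 212.4] 143 [-21.9 -10.6  34. ] sz [32.9 52.4] ang-yaw 179.6
REJ side red [264.8 223.9] 69 [-87.    3.7  34. ] sz [16.2 45.3] ang-yaw -89.2
REJ side brass [212.6 208.1] 89 [51.8 10.7 34. ] sz [22.2 62. ] ang-yaw -69.2
REJ scene red [278. 203.] 64 [-85.2   3.9  34. ] sz [20.7 48.1] ang-yaw 84.7
REJ scene red [261.1 204.7] 117 [-32.2  -6.5  34. ] sz [33.6 49.7] ang-yaw 179.9
REJ scene red [227.4 214.5] 105 [79.4 -1.7 34. ] sz [48.6 62.7] ang-yaw 168.4
REJ scene brass [236.2 215.1] 63 [54.9  9.7 34. ] sz [19.1 47.7] ang-yaw 85.3
```

Both catches are back out, within about 1 mm of where they were before docking. The tags lie centred and aligned within 2°, and the robot is clear, so I'm handing in.

```bash
python3 -c "
from station import finish_job
print(finish_job())"
```

```text
the job is handed in; nothing more can be done
None
```

Both modules are docked and handed in at about 31 s: green-tagged in the pass cradle, red-tagged in the reject cradle, each pressed flat with its catch measured back out. The hand-in gave no verdict, and I viewed 11 pictures, one over the limit of 10.

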